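# Seat a snap-in bearing cover with the fitting tool

## Task

The bearing cover has only been laid in the mouth of the grey bearing housing. Take the seating tool whose nose fits into the bore, press the cover squarely down with it until it clicks past its four spring clips and stands on its seat, and bed it there with a steady push of about 20 to 25 N, never more than 35 N; do not touch the cover with the gripper. Then stand the tool upright on the bench again, clear of the housing, and leave everything else where it is.

Things in the scene. Friction and masses are not known exactly. Their poses are not given: they have to be found in the camera images.
- tool_small_center (a point): Seating tool that fits the bore: turned metal punch, 108 mm high, 0.35 kg, standing on its flat nose. Nose 42 mm across for 26 mm, then tapering in; ringed handle 30 mm across from 50 to 95 mm above the nose face; mushroom head 33 mm across. Point: its centre, 54 mm above the nose face; z: nose to head. A light grip can slip along it when pressed; about 70 N of grip holds it.
- tool_large_center (a point): The other seating tool of the set, not needed: same handle and same heights, but a nose 66 mm across, too big for the 58 mm bore; 0.55 kg. It stands on its nose; either tool may be left or right of the housing. Point: its centre, 54 mm above the nose face.
- housing_rim (a point): Centre of the top rim of the grey cast bearing housing, fixed to the bench: square foot 120 x 120 x 14 mm with four bolts, round body 92 mm across, rim 58 mm above the bench, upright open bore 58 mm across. z: up along the bore.
- bore_floor (a point): Centre of the bore's fixed bottom, 44 mm under the rim. Above it lie shims, the bearing's rigid flat seat and, 8.5 mm above the seat, four spring clips. The shims set the seat between 24 and 30 mm under the rim: different each time and not measured, it must be felt. A soft seal lip lies 11 mm under the rim.
- cover_top (a point): Centre of the top face of the snap-in bearing cover: aluminium disc 13 mm high, with a flat hub 45 mm across on a 53 mm bead (7 mm thick, tapered below, bevelled above). z: up. It starts level on the seal lip, its top about 3 mm above the rim; home, its top lies 11 to 17 mm under the rim.
- cover_bead (a point): Centre of the cover's underside, 13 mm below its top. Pushing the bead past the seal lip takes about 2 N; then it moves almost freely until it meets the clips, 9 mm before home; they take about 7 to 11 N, the push drops suddenly as it clicks through, then the rigid seat stops it and the push rises steeply.
- clip_1 (a joint): Spread of spring clip 1 of 4 in the bore, m: 0 is sprung right in, about 0.002 is pushed outward by the cover's bead; it springs back to 0 above the bead when the cover has clicked home.
- clip_2 (a joint): Spread of spring clip 2 of 4 in the bore, m: 0 is sprung right in, about 0.002 is pushed outward by the cover's bead; it springs back to 0 above the bead when the cover has clicked home.
- clip_3 (a joint): Spread of spring clip 3 of 4 in the bore, m: 0 is sprung right in, about 0.002 is pushed outward by the cover's bead; it springs back to 0 above the bead when the cover has clicked home.
- clip_4 (a joint): Spread of spring clip 4 of 4 in the bore, m: 0 is sprung right in, about 0.002 is pushed outward by the cover's bead; it springs back to 0 above the bead when the cover has clicked home.
- tape_roll_center (a point): Roll of tape lying flat behind the housing, 84 mm across, 19 mm high; the point is its centre. A bystander.
- bolt_center (a point): Loose hexagon bolt lying on the bench to the left of the housing, 59 mm long, 20 mm high; the point is its centre. A bystander.
- nut_center (a point): Loose hexagon nut lying on the bench in front of the housing (robot side), 28 mm across, 13 mm high; the point is its centre. A bystander.
Not all that is in view belongs to the job. Leave any brown look-alike of the part that bears tool_small_center alone.

How it is judged:
On the way, in this order (a step that is already met when the one before it is completed fails the run):
1. the small seating tool is over the cover, its nose at the mouth of the bore (z of tool_small_center in the frame of housing_rim below 0.066 m and horizontal distance between tool_small_center and housing_rim below 0.008 m).
2. the cover has clicked past all four clips and the tool presses it onto its seat (z of cover_top in the frame of housing_rim below -0.01 m and value of joint each of clip_1, clip_2, clip_3, clip_4 below 0.0007 m and angle between the z axis of cover_top and the z axis of housing_rim, either way round below 0.06 rad and contact force between tool_small and cover above 14 N), for 0.3 s.
At the end, for the whole second after the job is handed in: Cover home: all four clips sprung back (spread under 0.7 mm), its top over 10 mm under the rim, square to the bore within 0.06 rad. Small tool released, upright (0.1 rad) on the bench, over 90 mm from the bore's axis. Both at rest (z of cover_top in the frame of housing_rim below -0.01 m and value of joint each of clip_1, clip_2, clip_3, clip_4 below 0.0007 m and angle between the z axis of cover_top and the z axis of housing_rim, either way round below 0.06 rad and linear speed of each of cover, tool_small below 0.01 m/s and angle between tool_small_center's own z axis and vertical below 0.1 rad and height (world z) of tool_small_center between 0.048 and 0.058 m and horizontal distance between tool_small_center and housing_rim above 0.09 m); the robot touches nothing.
It fails at once if the tool presses on the cover with more than 35 N (contact force between tool_small and cover above 35 N).
It fails at once if the tool presses on the cover while leaning more than 0.15 rad (contact force between tool_small and cover above 5 N and angle between tool_small_center's own z axis and vertical above 0.15 rad).
It fails at once if the gripper or arm touches the cover (contact force between any of the fingers, the arm and cover above 0.5 N).
It fails at once if the large seating tool, the tape roll, the bolt or the nut is moved by more than 40 mm (distance of any of tool_large_center, tape_roll_center, bolt_center, nut_center from where it was at the start of the episode above 0.04 m).
It also fails if it takes over 45 s, if anything falls off the work surface, if the arm or the gripper's body presses on something with over 40 N, if the wrist force passes 120 N, or if a joint passes its speed limit or range.

## Robot

A 6-joint arm with a two-finger parallel gripper is mounted at the origin on a cart in front of the work surface, level with it; the furniture and walls round the work are solid. World frame = base frame: x ahead of the robot, y to its left, z up, the work surface at z = 0. Lengths are in m, angles in rad, forces in N, time in s.
With the tool pointing down it reaches from about 0.35 to 0.85 m from the base axis. Payload 8.1 kg.
Tool frame: the origin (TCP) lies at the centre of the arm's flange, where the gripper is bolted on; the fingertips stand 186 mm ahead of it and the grasp point (between the pads) lies 167 mm ahead of it; z points along the fingers, y is the direction in which the jaws open and shut (so a half turn about z gives the same grasp; the last joint's range is limited). The gripper opens to 93 mm and grips with 3 to 60 N. Pads are 15 mm wide; open, the fingers measure 128 mm over their backs; the gripper's body (75 mm by 188 mm) begins 65 mm behind the grasp point.
Start: joints at [-1.42, 0.13, 1.488, -0, 1.523, -0.085], TCP at [0.14, -0.583, 0.405] pointing down, gripper open.
Joint ranges: [-2.96, 2.96], [-0.89, 2.26], [0.02, 2.5], [-1.34, 4.48], [0, 2.73], [-2.66, 2.66]. Speed limits (rad/s): [2.39, 2.39, 2.79, 3.14, 3.14, 3.14].

## Interface

Orientations are given as a rotation vector (axis times angle).
In Python, from plant import robot, viewer, order gives the robot as it stands.
- The arm moves only by the tool apply_moves, never from a script. Its argument "deltas" is a list of rows, each a list of 3 entries, a list of its own where there are three numbers: the finger opening in mm, from 0 to 93, then the shift along the tool's x, y, z in mm, then the turn about the tool's z in rad. In form: [[grip, [dx, dy, dz], yaw], ...]. A call has 1 to 5 rows; each row shifts and turns the commanded pose from where the row before left it, along the tool's axes as they then stand; what a row does not reach is not made up. A row lasts 1/8 s, in which the tool goes at most 62.5 mm and 10.7 degrees, less where a joint would pass 70% of its speed; a pose out of reach is approached as far as the arm can. A call is refused whole if a number of a shift passes 62.5 or a number of a turn 0.188, either way. A call with a gripper value outside its range is refused whole. The fingers move at their own pace and stop on an object; "grip_force" is the grip in N (left out, the last holds). Time passes only in rows, so rows that do not move let the fingers close. It gives the time, the measured TCP pose, the force and the opening at its end, in the units of the state.
- robot.read_state(): the state, without advancing time (a new reading comes with each control period).
- viewer.read_camera(name): name is "scene" or "side" or "wrist"; returns the picture (384x512x3 uint8, blue, green, red); there is no depth.
- viewer.get_calibration(name): a dict with "fx", "fy", "cx", "cy" (pixels), "distortion" ([k1, k2, p1, p2, k3] as OpenCV has them; the pictures are not rectified), "R" (3x3) and "t" (3): a world point X has camera coordinates R X + t. Camera axes: x right, y down, z forward; pixel columns grow to the right and rows downward; lengths in m; the calibration is good to about 2 mm. A picture is of the moment at which its call begins: read the wrist's pose just before it. get_calibration takes no time and is no camera call; for the wrist camera it gives the pose at the moment of the call.
- order.close_job(): hands the job in, once; it reports no verdict.
The state is a dict: "t": time; "q": joint angles; "dq": joint speeds; "joint_torque": joint torques, N m; "tool_pos": TCP position; "orientation": TCP orientation; "force": force on the tool from outside, world axes, zero at the start; "wrist_torque": the same for the moment, N m; "opening": finger opening in m.
Only numpy, scipy, OpenCV 4.12 (cv2) and the standard library are available. Lean on these libraries where they do the work, as an engineer would, in place of code of your own. Each camera call takes 0.05 s, during which the arm holds its last target. There are 200 camera calls.

## Working session

There is one attempt and no reset: what is moved stays moved. The work goes in short steps, Python scripts to look and compute and a tool call to move; the robot and the scene stay as the last step left them, time stands still between calls to the robot, and variables do not carry over. Pictures are saved under pics/ and viewed, about 8 in all and at most 12, crops included, and the job is handed in when it is done.

Besides the shell and the picture viewer there is one more tool, called after "Request:" as name(argument=value, ...), one argument or row to a line, values as JSON. apply_moves: Moves the arm, as the interface text tells. Its arguments: {"type":"object","properties":{"deltas":{"type":"array"},"grip_force":{"type":"number"}},"required":["deltas"]}

```bash
ls; mkdir -p pics; python3 - <<'E'
from plant import robot, viewer, order
import cv2, numpy as np
s=robot.read_state(); print(s)
a=viewer.read_camera("scene"); b=viewer.read_camera("side")
cv2.imwrite("pics/scene0.png",a); cv2.imwrite("pics/side0.png",b)
for n in("scene","side"):
    c=viewer.get_calibration(n); print(n,c, -np.array(c["R"]).T@np.array(c["t"]))
E
```

```text
pics
{'t': 0.0, 'q': array([-1.42040370e+00,  1.31147516e-01,  1.48930334e+00, -2.73021201e-05,
        1.52302370e+00, -8.53485143e-02]), 'dq': array([-0.00121849,  0.00104709, -0.00028931,  0.00178224,  0.00068313,
        0.00084386]), 'joint_torque': array([ 1.79442675e-03, -5.59847403e+01, -4.91749191e+01,  7.70273223e-02,
        3.60258424e-02, -1.36562662e-04]), 'tool_pos': array([ 0.14014838, -0.58315276,  0.40368208]), 'orientation': array([-3.11792687e+00, -3.69225442e-01,  1.38850774e-04]), 'force': array([-0.00408933, -0.43508247, -0.08053389]), 'wrist_torque': array([-0.04531545,  0.06628721, -0.00637739]), 'opening': 0.0931011930234651}
scene {'fx': 438.97864864091787, 'fy': 438.97864864091787, 'cx': 251.5662964614662, 'cy': 192.66257325778216, 'distortion': array([-0.03918454,  0.        ,  0.        ,  0.        ,  0.        ]), 'R': array([[-0.86118256, -0.50828981,  0.00246303],
       [-0.3588382 ,  0.60452427, -0.71118602],
       [ 0.35999964, -0.61334483, -0.70299956]]), 't': array([0.47686068, 0.27307883, 1.14797871])} [0.09538329 0.78140744 1.00006385]
side {'fx': 352.332815634769, 'fy': 352.332815634769, 'cx': 251.6532758793784, 'cy': 192.52889581937018, 'distortion': array([-0.03859198,  0.        ,  0.        ,  0.        ,  0.        ]), 'R': array([[-0.99682754, -0.07951386, -0.0035228 ],
       [-0.0394158 ,  0.53162137, -0.84606448],
       [ 0.06914665, -0.84324152, -0.53306893]]), 't': array([0.54291987, 0.09753337, 0.87997265])} [0.48419467 0.73334831 0.55351819]
```

View pics/scene0.png

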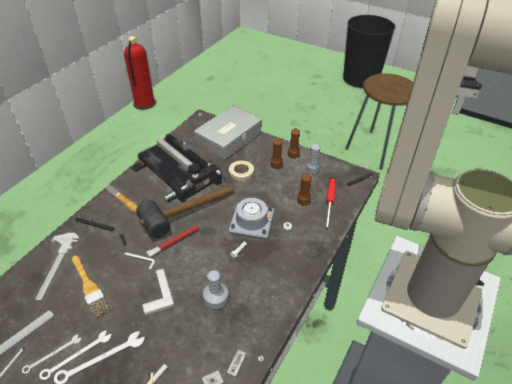

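View pics/side0.png

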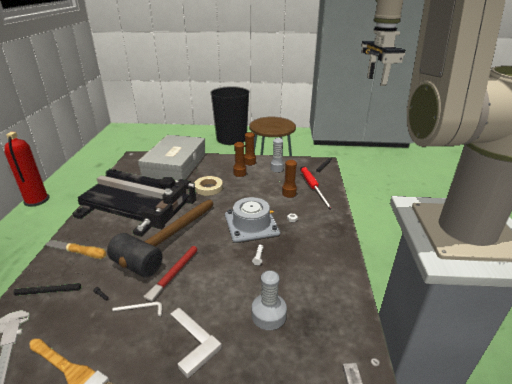

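The scene view shows the small steel tool at (314,158), the large one at (215,290) and the housing at (252,215). Three brown look-alikes stand at (277,153), (294,143) and (305,189). Next I measure these points.

```bash
cat > h.py <<'E'
from plant import robot, viewer, order
import cv2, numpy as np
def ray(n,uv,c=None):
    c=c or viewer.get_calibration(n)
    K=np.array([[c["fx"],0,c["cx"]],[0,c["fy"],c["cy"]],[0,0,1]])
    p=cv2.undistortPoints(np.array([[uv]],float),K,np.array(c["distortion"]))[0,0]
    R=np.array(c["R"]); return -R.T@np.array(c["t"]), R.T@np.array([p[0],p[1],1])
def plane(n,uv,z,c=None):
    o,d=ray(n,uv,c); return o+d*(z-o[2])/d[2]
def proj(n,X,c=None):
    c=c or viewer.get_calibration(n)
    K=np.array([[c["fx"],0,c["cx"]],[0,c["fy"],c["cy"]],[0,0,1]])
    return cv2.projectPoints(np.array([X],float),cv2.Rodrigues(np.array(c["R"]))[0],np.array(c["t"]),K,np.array(c["distortion"]))[0].ravel()
E
python3 - <<'E'
from h import *
a=cv2.imread("pics/scene0.png");b=cv2.imread("pics/side0.png")
s=a[130:240,220:345]; t=b[125:245,210:335]
r=lambda i:cv2.resize(i,(400,384),interpolation=cv2.INTER_CUBIC)
cv2.imwrite("pics/crop0.png",np.hstack([r(s),r(t)]))
for n,uv,z in [("scene",(314.5,149),.106),("side",(278.5,141),.106),("scene",(252,209),.061),("side",(251.5,207),.061),
  ("scene",(215,276),.106),("side",(270,275),.106),
  ("scene",(277,143),.106),("scene",(294.5,132),.106),("scene",(305.5,178),.106),("side",(239,144),.106),("side",(250,134),.106),("side",(291,163),.106),("scene",(288,226),.013),("scene",(241,169),.015)]: print(n,uv,plane(n,uv,z).round(4))
E
```

```text
scene (314.5, 149) [ 0.4805 -0.2749  0.106 ]
side (278.5, 141) [ 0.483  -0.2799  0.106 ]
scene (252, 209) [0.5405 0.0201 0.061 ]
side (251.5, 207) [0.5431 0.0209 0.061 ]
scene (215, 276) [0.4831 0.2952 0.106 ]
side (270, 275) [0.489  0.2914 0.106 ]
scene (277, 143) [ 0.5992 -0.2404  0.106 ]
scene (294.5, 132) [ 0.5766 -0.3233  0.106 ]
scene (305.5, 178) [ 0.4458 -0.1352  0.106 ]
side (239, 144) [ 0.6029 -0.2488  0.106 ]
side (250, 134) [ 0.5759 -0.3289  0.106 ]
side (291, 163) [ 0.4465 -0.1343  0.106 ]
scene (288, 226) [ 0.4361 -0.0137  0.013 ]
scene (241, 169) [ 0.6883 -0.1577  0.015 ]
```

View pics/crop0.png

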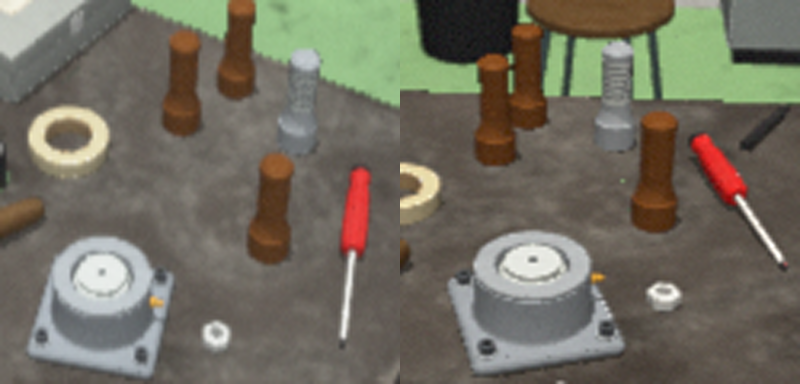

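Small tool at about (0.482,-0.277), housing at about (0.542,0.0205). Both views agree to 5 mm. I'll move to a hover over the tool.

Request:
apply_moves(
  deltas=[
    [93,[40,-22,0],0],
    [93,[40,-22,0],0],
    [93,[40,-22,0],0],
    [93,[40,-22,0],0],
    [93,[40,-22,0],0],
  ],
  grip_force=60,
)

```text
t: 0.72
tool_pos: [0.3098, -0.4285, 0.4043]
orientation: [-3.119, -0.369, 0.0]
force: [0.2, 0.5, 0.2]
opening: 0.0929
```

Request:
apply_moves(
  deltas=[
    [93,[40,-22,0],0],
    [93,[40,-22,0],0],
    [93,[40,-22,0],0],
    [93,[40,-22,0],0],
    [93,[0,0,0],0],
  ],
)

```text
t: 1.35
tool_pos: [0.4456, -0.3046, 0.4042]
orientation: [-3.118, -0.376, 0.0]
force: [0.0, -0.5, -0.5]
opening: 0.093
```

```bash
python3 - <<'E'
from h import *
from scipy.spatial.transform import Rotation as Ro
s=robot.read_state(); R=Ro.from_rotvec(s["orientation"]).as_matrix()
print(s["t"],s["tool_pos"],R.round(4),s["q"],s["force"])
c=viewer.get_calibration("wrist"); a=viewer.read_camera("wrist"); cv2.imwrite("pics/w1.png",a)
b=viewer.read_camera("side"); cv2.imwrite("pics/side1.png",b)
np.save("w1.npy",c,allow_pickle=True)
print(c, proj("wrist",(.482,-.277,.108),c),proj("wrist",(.482,-.277,0),c))
print(R.T@(np.array([.482,-.277,0])-s["tool_pos"]))
E
```

```text
1.35 [ 0.44559057 -0.30460994  0.40423305] [[ 9.714e-01  2.375e-01 -2.000e-04]
 [ 2.375e-01 -9.714e-01  1.100e-03]
 [ 0.000e+00 -1.200e-03 -1.000e+00]] [-6.94896942e-01 -3.19094848e-02  1.65678391e+00  7.19831499e-04
  1.51763317e+00  6.36027257e-01] [ 0.01450917 -0.51197646 -0.52107178]
{'fx': 281.984440212653, 'fy': 281.984440212653, 'cx': 252.28215073527784, 'cy': 191.28333704256266, 'distortion': array([0.023307, 0.      , 0.      , 0.      , 0.      ]), 'R': array([[ 0.23731774, -0.97143108, -0.00139571],
       [-0.9263288 , -0.22673163,  0.30084502],
       [-0.29256666, -0.07010297, -0.95367202]]), 't': array([-0.40145873,  0.30941309,  0.50014636])} [233.71100709 148.49917244] [238.87207121 135.90420094]
[ 0.04191175 -0.0177008   0.40425537]
```

View pics/w1.png

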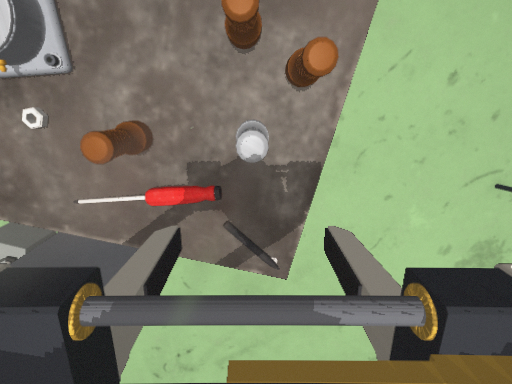

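The wrist view shows the tool head at about (253,146). I predicted (234,148), so I'll cross-check by segmenting it.

```bash
python3 - <<'E'
from h import *
c=np.load("w1.npy",allow_pickle=True).item()
a=cv2.imread("pics/w1.png")
roi=a[110:175,225:285]; hsv=cv2.cvtColor(roi,cv2.COLOR_BGR2HSV)
g=roi.astype(int).mean(2); m=((g>110)&(hsv[...,1]<40)).astype(np.uint8)
for t in (110,150,185):
    m=((g>t)&(hsv[...,1]<40)).astype(np.uint8)
    n,l,st,ce=cv2.connectedComponentsWithStats(m); i=1+np.argmax(st[1:,4]); x,y,w,hh=st[i,:4]
    print(t,st[i],x+225,y+110,ce[i]+[225,110])
cv2.imwrite("pics/w1c.png",cv2.resize(roi,(360,390),interpolation=cv2.INTER_CUBIC))
print("head",plane("wrist",(253,146),.104,c),"nut w",plane("wrist",(34,118),.013,c),"side nut",plane("side",(292,217),.013))
print("foot corner", plane("wrist",(72,70),.0,c), "nut scene",plane("scene",(288,226),.013))
print("brown3 head w",plane("wrist",(98,147),.108,c),"brown2",plane("wrist",(321,54),.106,c))
for n,uv in (("scene",(315.3,146.6)),("side",(278,140)),("scene",(314.5,149)),("side",(278.5,141))): print(n,plane(n,uv,.106))
E
```

```text
110 [   0    0   60   55 2575] 225 110 [256.52      134.4838835]
150 [ 11  20  32  29 696] 236 130 [251.50143678 144.19971264]
185 [ 13  21  27  27 519] 238 131 [251.05202312 143.87090559]
head [ 0.48826941 -0.29486206  0.104     ] nut w [ 0.44319771 -0.02266243  0.013     ] side nut [ 0.4405519  -0.01079879  0.013     ]
foot corner [ 0.51077968 -0.05809271  0.        ] nut scene [ 0.43607323 -0.01366199  0.013     ]
brown3 head w [ 0.45192212 -0.14906184  0.108     ] brown2 [ 0.58189425 -0.33411038  0.106     ]
scene [ 0.48339666 -0.28754253  0.106     ]
side [ 0.4846437  -0.28748324  0.106     ]
scene [ 0.48045229 -0.27493314  0.106     ]
side [ 0.4829728  -0.27994062  0.106     ]
```

View pics/w1c.png

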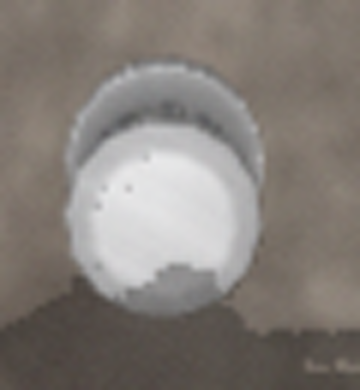

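The wrist and fixed cameras differ by 7 mm in y. I'll go closer, staying just above the head, and look again.

Request:
apply_moves(
  deltas=[
    [93,[20,-2,40],0],
    [93,[23,-1,40],0],
    [93,[0,0,20],0],
    [93,[0,0,0],0],
  ],
)

```text
t: 1.95
tool_pos: [0.4836, -0.2943, 0.3029]
orientation: [-3.118, -0.368, 0.005]
force: [-0.4, 0.2, -0.5]
opening: 0.0929
```

```bash
python3 - <<'E'
from h import *
from scipy.spatial.transform import Rotation as Ro
s=robot.read_state(); R=Ro.from_rotvec(s["orientation"]).as_matrix()
print(s["t"],s["tool_pos"],s["force"])
c=viewer.get_calibration("wrist"); a=viewer.read_camera("wrist")
b=viewer.read_camera("side"); cv2.imwrite("pics/side2.png",b)
d=viewer.read_camera("scene"); cv2.imwrite("pics/scene2.png",d)
np.save("w2.npy",c,allow_pickle=True); cv2.imwrite("pics/w2r.png",a)
cs=-np.array(c["R"]).T@np.array(c["t"]); print("cam in tool",R.T@(cs-s["tool_pos"]), (np.array(c["R"])@R).round(4))
g=s["tool_pos"]+R@[0,0,.167]; print("grasp",g,proj("wrist",g,c),proj("side",g),proj("scene",g))
r=lambda i:cv2.resize(i,(384,288),interpolation=cv2.INTER_CUBIC)
cv2.imwrite("pics/w2.png",np.vstack([np.hstack([r(a[:,:]),r(b[80:176,214:342])]),np.hstack([r(d[100:196,250:378]),r(d[100:196,250:378])*0])]))
E
```

```text
1.95 [ 0.48358686 -0.2942816   0.3029277 ] [-0.39592346  0.24387444 -0.51947137]
cam in tool [0.08500309 0.00034455 0.02089242] [[-2.000e-04  1.000e+00  3.000e-04]
 [-9.537e-01 -1.000e-04 -3.009e-01]
 [-3.009e-01 -3.000e-04  9.537e-01]]
grasp [ 0.48299185 -0.29394298  0.1359291 ] [251.78381322 254.8057206 ] [278.91127536 130.23582278] [317.21314077 138.25166108]
```

View pics/w2.png

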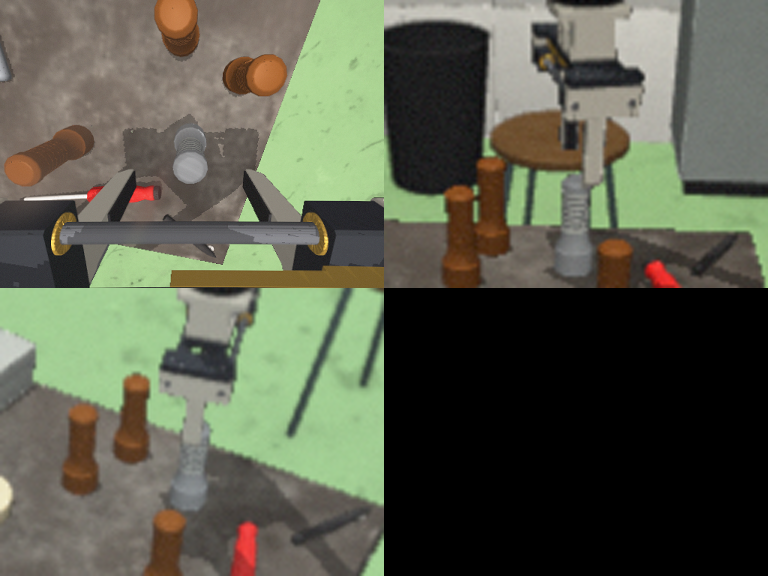

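The wrist view now shows the head at (253,223), centred between the fingers. I'll compute the forward offset.

```bash
python3 - <<'E'
from h import *
from scipy.spatial.transform import Rotation as Ro
s=robot.read_state(); R=Ro.from_rotvec(s["orientation"]).as_matrix()
c=np.load("w2.npy",allow_pickle=True).item()
a=cv2.imread("pics/w2r.png"); roi=a[190:255,220:290]; g=roi.mean(2)
m=(g>135).astype(np.uint8); n,l,st,ce=cv2.connectedComponentsWithStats(m)
for i in range(1,n):
    if st[i,4]>150: print(st[i]+[220,190,0,0,0],ce[i]+[220,190])
for uv in ((253.3,222.7),(253.3,224.5)):
    p=plane("wrist",uv,.106,c); print(p,R.T@(p-s["tool_pos"]))
E
```

```text
[ 231  203   45   41 1412] [253.15155807 222.72875354]
[ 0.49004965 -0.29317063  0.106     ] [ 0.00506332 -0.00085756  0.20069547]
[ 0.4887561 -0.2934813  0.106    ] [ 0.00373298 -0.00085636  0.20069348]
```

Request:
apply_moves(
  deltas=[
    [93,[4,-1,0],0],
    [93,[0,0,22],0],
    [93,[0,0,22],0],
    [93,[0,0,20],0],
    [93,[0,0,0],0],
  ],
)

```text
t: 2.72
tool_pos: [0.4882, -0.2914, 0.2392]
orientation: [-3.118, -0.369, 0.003]
force: [-0.1, -0.3, -0.1]
opening: 0.0932
```

Request:
apply_moves(
  deltas=[
    [25,[0,0,0],0],
    [25,[0,0,0],0],
    [25,[0,0,0],0],
    [25,[0,0,0],0],
    [25,[0,0,0],0],
  ],
  grip_force=60,
)

```text
t: 3.35
tool_pos: [0.4888, -0.2919, 0.2409]
orientation: [3.12, 0.37, 0.0]
force: [-0.4, -0.5, -0.2]
opening: 0.0476
```

```bash
python3 - <<'E'
from h import *
s=robot.read_state(); print({k:np.round(v,4) for k,v in s.items()})
E
```

```text
{'t': np.float64(3.35), 'q': array([-0.6284,  0.1872,  1.7354, -0.    ,  1.2188,  0.7066]), 'dq': array([ 0.0003,  0.0018,  0.0009, -0.0009,  0.0005,  0.0022]), 'joint_torque': array([ 1.50000e-03, -5.44253e+01, -4.47276e+01,  6.55000e-02,
       -4.20000e-02,  2.00000e-04]), 'tool_pos': array([ 0.4888, -0.2919,  0.2409]), 'orientation': array([3.1196e+00, 3.6950e-01, 2.0000e-04]), 'force': array([-0.3972, -0.5301, -0.1631]), 'wrist_torque': array([-0.007 ,  0.0081, -0.0556]), 'opening': np.float64(0.0476)}
```

Request:
apply_moves(
  deltas=[
    [15,[0,0,0],0],
    [15,[0,0,0],0],
    [15,[0,0,0],0],
    [15,[0,0,0],0],
    [15,[0,0,0],0],
  ],
  grip_force=60,
)

```text
t: 3.98
tool_pos: [0.4887, -0.2919, 0.2407]
orientation: [3.12, 0.37, 0.0]
force: [0.4, -1.4, -0.0]
opening: 0.0313
```

Request:
apply_moves(
  deltas=[
    [15,[0,0,-5],0],
    [15,[0,0,-20],0],
    [15,[0,0,-40],0],
    [15,[0,0,-40],0],
    [15,[0,0,0],0],
  ],
)

```text
t: 4.6
tool_pos: [0.49, -0.2927, 0.3515]
orientation: [3.114, 0.369, 0.011]
force: [0.9, -0.1, -3.6]
opening: 0.0308
```

```bash
python3 - <<'E'
from h import *
from scipy.spatial.transform import Rotation as Ro
s=robot.read_state(); R=Ro.from_rotvec(s["orientation"]).as_matrix()
print(s["t"],s["tool_pos"],R.round(4),s["q"],s["force"],s["opening"])
for X in ((.5415,.0205,.058),(.545,.010,.058)): print(R.T@(np.array(X)-s["tool_pos"]))
E
```

```text
4.6 [ 0.48996969 -0.29270661  0.35147665] [[ 0.9723  0.2337  0.0074]
 [ 0.2337 -0.9723 -0.0052]
 [ 0.0059  0.0068 -1.    ]] [-6.28370656e-01  7.76748434e-02  1.64247815e+00  1.16219543e-04
  1.41241976e+00  7.06534360e-01] [ 0.91566583 -0.10059337 -3.5568194 ] 0.030818579067902863
[ 0.12155704 -0.29447914  0.29221263]
[ 0.12250612 -0.28345223  0.29229311]
```

Grasp good (opening 30.8 mm, about 3.5 N carried). I'll move toward the housing but stop short so the wrist camera can see it.

Request:
apply_moves(
  deltas=[
    [15,[10,-48,0],0],
    [15,[10,-48,0],0],
    [15,[10,-48,0],0],
    [15,[10,-48,0],0],
    [15,[10,-48,0],0],
  ],
)

```text
t: 5.22
tool_pos: [0.4805, -0.0452, 0.3447]
orientation: [-3.119, -0.369, 0.002]
force: [0.8, 0.7, -4.2]
opening: 0.0311
```

Request:
apply_moves(
  deltas=[
    [15,[5,-48,0],0],
    [15,[0,0,0],0],
    [15,[0,0,0],0],
    [15,[0,0,0],0],
  ],
)

```text
t: 5.72
tool_pos: [0.4749, 0.0, 0.3454]
orientation: [3.12, 0.367, -0.001]
force: [-0.6, -0.4, -2.6]
opening: 0.0307
```

```bash
python3 - <<'E'
from h import *
from scipy.spatial.transform import Rotation as Ro
s=robot.read_state(); R=Ro.from_rotvec(s["orientation"]).as_matrix()
print(s["t"],s["tool_pos"],R.round(4),s["force"],abs(s["dq"]).max())
c=viewer.get_calibration("wrist"); a=viewer.read_camera("wrist")
np.save("w3.npy",c,allow_pickle=True); cv2.imwrite("pics/w3.png",a)
for X in ((.5415,.0205,.058),(.545,.010,.058)): print(proj("wrist",X,c))
E
```

```text
5.725 [4.74949363e-01 4.51915917e-06 3.45405579e-01] [[ 9.726e-01  2.324e-01 -5.000e-04]
 [ 2.324e-01 -9.726e-01 -2.000e-04]
 [-6.000e-04  1.000e-04 -1.000e+00]] [-0.64369261 -0.44353051 -2.63793299] 0.004843008173128747
[247.04946082 119.71230561]
[259.09271824 118.62046712]
```

View pics/w3.png

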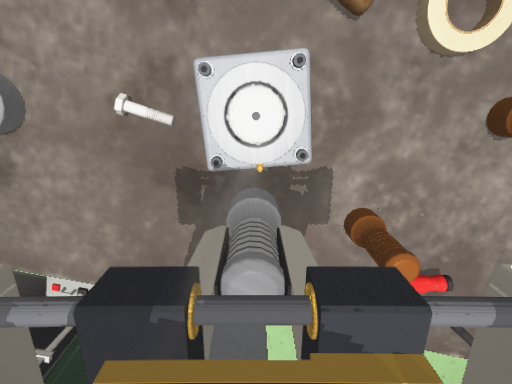

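The rim ring is centred near (256.5,114) and the hub dot is at (256,116). I'll fit both.

```bash
python3 - <<'E'
from h import *
from scipy.spatial.transform import Rotation as Ro
s=robot.read_state(); R=Ro.from_rotvec(s["orientation"]).as_matrix()
c=np.load("w3.npy",allow_pickle=True).item()
a=cv2.imread("pics/w3.png"); g=cv2.cvtColor(a,cv2.COLOR_BGR2GRAY)
x0,y0=215,75; roi=g[y0:155,x0:300]
m=(roi<110).astype(np.uint8); n,l,st,ce=cv2.connectedComponentsWithStats(m)
for i in range(1,n):
    if st[i,4]>3: print(st[i],ce[i]+[x0,y0])
i=1+np.argmax(st[1:,4]); pts=np.argwhere(l==i)[:,::-1]+[x0,y0]
e=cv2.fitEllipse(pts.astype(np.float32)); print("ring",e)
e2=cv2.fitEllipse(cv2.convexHull(pts.astype(np.float32))); print("outer",e2)
for nme,uv,z in (("dot",(256,115.7),.061),("ring",e[0],.061),("outer",e2[0],.0585)):
    p=plane("wrist",uv,z,c); print(nme,p,1e3*(R.T@(p-s["tool_pos"])))
mm=np.vstack([plane("wrist",(e2[0][0]+d*e2[1][0]/2,e2[0][1]),.058,c) for d in(-1,1)]); print("dia",np.linalg.norm(mm[0]-mm[1]))
# scene cams, dot/cover
for n,uv in(("scene",(220+101/3.2,130+273/3.49)),("side",(210+133/3.2,125+262/3.2))): print(n,plane(n,uv,.061))
E
```

```text
[37  7  4  1  4] [253.5  82. ]
[ 43   7  29  57 133] [278.96992481 110.28571429]
[10  9 22 32 64] [230.90625   99.109375]
[10 43 21 25 67] [232.82089552 132.29850746]
[81 75  4  5  9] [297.33333333 152.11111111]
ring ((254.56773376464844, 112.65995788574219), (60.72178268432617, 63.70612716674805), 135.82034301757812)
outer ((262.0639953613281, 110.96305084228516), (47.1727180480957, 59.27521514892578), 159.27146911621094)
dot [0.54696834 0.01342896 0.061     ] [ 73.26833712   3.57262856 284.44510208]
ring [0.54922886 0.01530339 0.061     ] [ 75.90208635   2.2738668  284.44382257]
outer [0.55215851 0.0090057  0.0585    ] [ 77.2916362    9.07930292 286.94363143]
dia 0.04280245732800772
scene [0.54322614 0.01811014 0.061     ]
side [0.54303311 0.02035151 0.061     ]
```

```bash
python3 - <<'E'
from h import *
from scipy.spatial.transform import Rotation as Ro
s=robot.read_state(); R=Ro.from_rotvec(s["orientation"]).as_matrix(); T=s["tool_pos"]
c=np.load("w3.npy",allow_pickle=True).item()
a=cv2.imread("pics/w3.png"); g=cv2.cvtColor(a,cv2.COLOR_BGR2GRAY)
x0,y0=215,75; roi=g[y0:155,x0:300]
m=(roi<120).astype(np.uint8); yy,xx=np.nonzero(m); P=np.c_[xx+x0,yy+y0].astype(np.float32)
r=np.hypot(P[:,0]-256,P[:,1]-114.5); P=P[(r>26)&(r<36)]
e=cv2.fitEllipse(P); print(len(P),e)
p=plane("wrist",e[0],.058,c); print("ring",p,1e3*(R.T@(p-T)))
q=plane("wrist",(256,115.7),.061,c); print("dot",q,1e3*(R.T@(q-T)))
for row in (190,200,210,220): print(row,g[row,218:294:2])
# expected nose outline for tool at gripper axis
nz=T[2]-.2407
for dx,dy,z in((21,0,0),(0,-21,26),(0,21,26),(0,-21,0),(0,21,0),(21,0,26)):
    X=T+R@[dx/1e3,dy/1e3,0]; X[2]=nz+z/1e3; print(dx,dy,z,proj("wrist",X,c).round(1))
cv2.imwrite("pics/w3c.png",cv2.resize(a[50:290,180:330],(500,800))[:600])
E
```

```text
359 ((255.4349365234375, 113.81729888916016), (60.20638656616211, 62.67864990234375), 1.667916178703308)
ring [0.54833217 0.01425146 0.058     ] [ 74.78715685   3.08883029 287.44438165]
dot [0.54696834 0.01342896 0.061     ] [ 73.26833712   3.57262856 284.44510208]
190 [ 83  80  81  82  87  89  91  93  94  96  97  96  98 109 110 108 108 105
 105 103 103 101 101  98  87  75  77  73  75  77  81  75  72  75  71  75
  74  75]
200 [ 84  87  88  89  90  94  92 101 106 107 108 111 128 141 136 136 140 137
 140 137 138 136 138 133 116 103 101  98  96  79  77  74  75  74  76  79
  77  78]
210 [ 91  92  90  92  97  97 126 131 124 120 121 121 119 121 121 118 120 122
 119 124 121 120 121 119 121 122 122 126 133 134  93  80  79  77  78  78
  78  79]
220 [ 91  89  90  92 114 122 117 113 112 111 110 109 106 125 123 126 120 120
 123 124 128 131 126 112 106 110 112 115 115 118 121 127  80  81  80  79
  81  83]
21 0 0 [252.  184.8]
0 -21 26 [223.8 221.6]
0 21 26 [280.1 221.6]
0 -21 0 [226.8 209. ]
0 21 0 [277.2 209. ]
21 0 26 [251.9 194.8]
```

View pics/w3c.png

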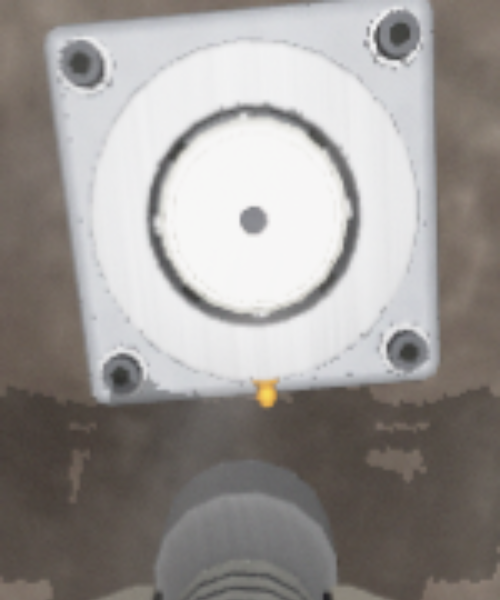

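Request:
apply_moves(
  deltas=[
    [15,[38,1,0],0],
    [15,[37,1,0],0],
    [15,[0,0,10],0],
    [15,[0,0,12],0],
    [15,[0,0,0],0],
  ],
)

```text
t: 6.4
tool_pos: [0.5471, 0.0161, 0.3218]
orientation: [-3.119, -0.368, 0.006]
force: [0.2, 0.2, -2.5]
opening: 0.0307
```

```bash
python3 - <<'E'
from h import *
s=robot.read_state(); print(s["t"],s["tool_pos"],s["orientation"],s["force"])
r=lambda i:cv2.resize(i,(400,400),interpolation=cv2.INTER_CUBIC)
a=viewer.read_camera("scene"); b=viewer.read_camera("side")
cv2.imwrite("pics/scene4.png",a); cv2.imwrite("pics/side4.png",b)
cv2.imwrite("pics/c4.png",np.hstack([r(a[160:240,212:292]),r(b[160:250,206:296])]))
E
```

```text
6.4 [0.54707886 0.01605301 0.32175431] [-3.11932915 -0.36820526  0.00569358] [ 0.15450861  0.22060621 -2.45146077]
```

View pics/c4.png

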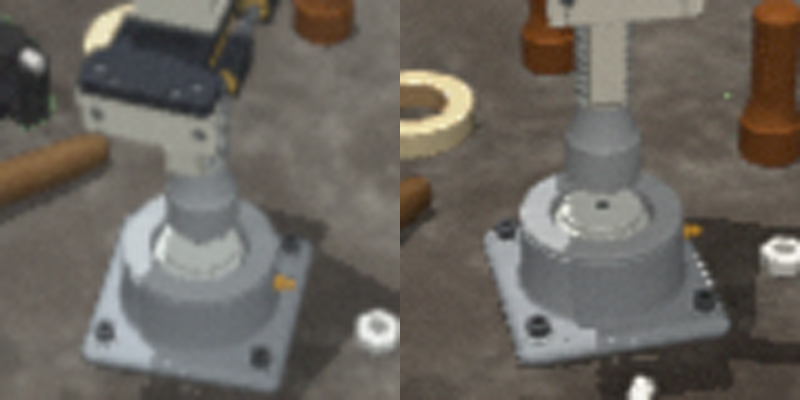

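Both views show the nose centred over the cover (side 602 against 602, scene 202 against 200–201 in crop pixels). I'll descend to just above the cover.

Request:
apply_moves(
  deltas=[
    [15,[0,0,8],0],
    [15,[0,0,7],0],
    [15,[0,0,0],0],
    [15,[0,0,0],0],
  ],
)

```text
t: 7.0
tool_pos: [0.5483, 0.0166, 0.3087]
orientation: [-3.12, -0.37, 0.0]
force: [0.1, 0.2, -2.9]
opening: 0.0313
```

Request:
apply_moves(
  deltas=[
    [15,[0,0,2],0],
    [15,[0,0,1],0],
    [15,[0,0,1],0],
    [15,[0,0,1],0],
    [15,[0,0,0],0],
  ],
)

```text
t: 7.62
tool_pos: [0.5483, 0.0165, 0.3036]
orientation: [-3.12, -0.37, 0.0]
force: [0.1, -0.4, -3.5]
opening: 0.031
```

Request:
apply_moves(
  deltas=[
    [15,[0,0,1],0],
    [15,[0,0,1],0],
    [15,[0,0,1],0],
    [15,[0,0,1],0],
    [15,[0,0,0],0],
  ],
)

```text
t: 8.25
tool_pos: [0.5484, 0.0165, 0.2999]
orientation: [3.12, 0.369, 0.0]
force: [0.3, 0.1, -1.2]
opening: 0.0309
```

Request:
apply_moves(
  deltas=[
    [15,[0,0,1],0],
    [15,[0,0,1],0],
    [15,[0,0,1],0],
    [15,[0,0,1],0],
    [15,[0,0,0],0],
  ],
)

```text
t: 8.88
tool_pos: [0.5481, 0.0166, 0.2952]
orientation: [-3.12, -0.37, 0.001]
force: [0.1, 0.2, -3.3]
opening: 0.0309
```

Request:
apply_moves(
  deltas=[
    [15,[0,0,1],0],
    [15,[0,0,1],0],
    [15,[0,0,0],0],
  ],
)

```text
t: 9.25
tool_pos: [0.5483, 0.0166, 0.2936]
orientation: [-3.12, -0.37, 0.0]
force: [-0.1, -0.3, -2.5]
opening: 0.0309
```

Request:
apply_moves(
  deltas=[
    [15,[0,0,1],0],
    [15,[0,0,1],0],
    [15,[0,0,0],0],
  ],
)

```text
t: 9.62
tool_pos: [0.5486, 0.0166, 0.2923]
orientation: [3.12, 0.37, 0.002]
force: [-0.8, 0.6, 0.4]
opening: 0.0309
```

Request:
apply_moves(
  deltas=[
    [15,[0,0,1],0],
    [15,[0,0,0],0],
  ],
)

```text
t: 9.88
tool_pos: [0.5487, 0.0166, 0.2916]
orientation: [3.12, 0.37, 0.003]
force: [-0.3, 1.3, 5.2]
opening: 0.0307
```

Request:
apply_moves(
  deltas=[
    [15,[0,0,1],0],
    [15,[0,0,0],0],
  ],
)

```text
t: 10.12
tool_pos: [0.5485, 0.0166, 0.2901]
orientation: [3.12, 0.37, 0.001]
force: [-0.1, 1.1, 3.8]
opening: 0.031
```

Request:
apply_moves(
  deltas=[
    [15,[0,0,1],0],
    [15,[0,0,0],0],
  ],
)

```text
t: 10.38
tool_pos: [0.5477, 0.0165, 0.2875]
orientation: [-3.12, -0.369, 0.004]
force: [0.5, 0.7, -3.3]
opening: 0.0311
```

Request:
apply_moves(
  deltas=[
    [15,[0,0,1],0],
    [15,[0,0,0],0],
  ],
)

```text
t: 10.62
tool_pos: [0.5481, 0.0165, 0.2871]
orientation: [-3.12, -0.369, 0.002]
force: [0.2, 0.4, -2.1]
opening: 0.0311
```

Request:
apply_moves(
  deltas=[
    [15,[0,0,0.5],0],
    [15,[0,0,0.5],0],
  ],
)

```text
t: 10.88
tool_pos: [0.5483, 0.0166, 0.2867]
orientation: [-3.12, -0.369, 0.0]
force: [-0.2, 0.5, -2.8]
opening: 0.0314
```

Request:
apply_moves(
  deltas=[
    [15,[0,0,0.5],0],
    [15,[0,0,0.5],0],
  ],
)

```text
t: 11.12
tool_pos: [0.5483, 0.0166, 0.2857]
orientation: [-3.12, -0.37, -0.0]
force: [0.2, -0.1, -2.6]
opening: 0.0308
```

Request:
apply_moves(
  deltas=[
    [15,[0,0,0.5],0],
    [15,[0,0,0],0],
  ],
)

```text
t: 11.38
tool_pos: [0.5483, 0.0166, 0.2852]
orientation: [-3.12, -0.37, 0.0]
force: [-0.0, -0.2, -3.7]
opening: 0.0313
```

Request:
apply_moves(
  deltas=[
    [15,[0,0,0.5],0],
    [15,[0,0,0],0],
  ],
)

```text
t: 11.62
tool_pos: [0.5483, 0.0165, 0.2847]
orientation: [-3.12, -0.37, 0.0]
force: [-0.3, 1.0, -3.0]
opening: 0.031
```

Request:
apply_moves(
  deltas=[
    [15,[0,0,0.5],0],
    [15,[0,0,0],0],
  ],
)

```text
t: 11.88
tool_pos: [0.5485, 0.0165, 0.2845]
orientation: [3.12, 0.369, 0.001]
force: [-0.1, -0.6, -2.1]
opening: 0.0309
```

Request:
apply_moves(
  deltas=[
    [15,[0,0,0.5],0],
    [15,[0,0,0],0],
  ],
)

```text
t: 12.12
tool_pos: [0.5487, 0.0165, 0.2844]
orientation: [3.12, 0.37, 0.002]
force: [-0.3, -1.3, 3.9]
opening: 0.0313
```

Request:
apply_moves(
  deltas=[
    [15,[0,0,0.5],0],
    [15,[0,0,0],0],
  ],
)

```text
t: 12.38
tool_pos: [0.5488, 0.0165, 0.2844]
orientation: [3.119, 0.369, 0.003]
force: [-0.8, 0.3, 5.7]
opening: 0.0311
```

Rigid seat felt at TCP z 0.2844, which puts the nose 14 mm under the rim. Stiffness is about 8 N/mm, so I'll build up the bedding force.

Request:
apply_moves(
  deltas=[
    [15,[0,0,0.5],0],
    [15,[0,0,0],0],
  ],
)

```text
t: 12.62
tool_pos: [0.549, 0.0165, 0.2843]
orientation: [3.119, 0.369, 0.004]
force: [-0.8, -0.1, 8.5]
opening: 0.0314
```

Request:
apply_moves(
  deltas=[
    [15,[0,0,0.5],0],
    [15,[0,0,0],0],
  ],
)

```text
t: 12.88
tool_pos: [0.5492, 0.0165, 0.2843]
orientation: [3.119, 0.369, 0.005]
force: [-1.8, -0.4, 10.7]
opening: 0.0308
```

Request:
apply_moves(
  deltas=[
    [15,[0,0,0.4],0],
    [15,[0,0,0],0],
  ],
)

```text
t: 13.12
tool_pos: [0.5493, 0.0165, 0.2843]
orientation: [3.119, 0.369, 0.006]
force: [-3.1, -0.5, 12.8]
opening: 0.0309
```

Request:
apply_moves(
  deltas=[
    [15,[0,0,0.5],0],
    [15,[0,0,0.5],0],
    [15,[0,0,0],0],
  ],
)

```text
t: 13.5
tool_pos: [0.5497, 0.0166, 0.2843]
orientation: [3.119, 0.37, 0.008]
force: [-3.2, -0.1, 17.4]
opening: 0.0309
```

Request:
apply_moves(
  deltas=[
    [15,[0,0,0.3],0],
    [15,[0,0,0],0],
    [15,[0,0,0],0],
    [15,[0,0,0],0],
  ],
)

```text
t: 14.0
tool_pos: [0.5498, 0.0166, 0.2843]
orientation: [3.119, 0.369, 0.009]
force: [-3.1, -0.1, 19.1]
opening: 0.0312
```

Steady push of about 22 N held for over 0.5 s with no slip. Now I lift off and back away to look.

Request:
apply_moves(
  deltas=[
    [15,[0,0,-4],0],
    [15,[0,0,-10],0],
    [15,[0,0,-25],0],
    [15,[0,0,-28],0],
    [15,[0,0,0],0],
  ],
)

```text
t: 14.62
tool_pos: [0.5491, 0.0165, 0.3498]
orientation: [3.119, 0.369, 0.007]
force: [-0.1, 0.8, -3.8]
opening: 0.0311
```

Request:
apply_moves(
  deltas=[
    [15,[-35,5,0],0],
    [15,[-35,5,0],0],
    [15,[0,0,0],0],
    [15,[0,0,0],0],
  ],
)

```text
t: 15.12
tool_pos: [0.4825, -0.0095, 0.3467]
orientation: [-3.119, -0.369, 0.001]
force: [0.6, -0.1, -3.0]
opening: 0.0311
```

```bash
python3 - <<'E'
from h import *
from scipy.spatial.transform import Rotation as Ro
s=robot.read_state(); R=Ro.from_rotvec(s["orientation"]).as_matrix()
print(s["t"],s["tool_pos"],R.round(4),s["force"],s["opening"])
a=viewer.read_camera("wrist"); b=viewer.read_camera("side")
cv2.imwrite("pics/w5.png",np.hstack([cv2.resize(a[30:290,130:370],(400,433)),cv2.resize(b[150:247,206:296],(400,433))]))
print(1e3*(R.T@(np.array([.4888,-.2919,.2407])-s["tool_pos"])))
E
```

```text
15.125 [ 0.48254306 -0.00949834  0.34665105] [[ 9.724e-01  2.333e-01 -6.000e-04]
 [ 2.333e-01 -9.724e-01  3.000e-04]
 [-5.000e-04 -4.000e-04 -1.000e+00]] [ 0.5839046  -0.09830746 -3.01830834] 0.031060533593142273
[-59.74960231 276.11117464 105.86821304]
```

View pics/w5.png

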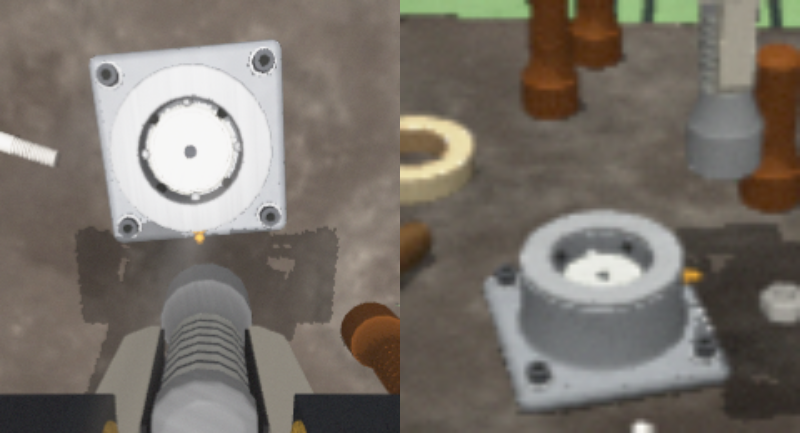

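The cover sits deep and level with the clips above it. Returning the tool to its original spot, lifted higher to clear the brown look-alikes.

Request:
apply_moves(
  deltas=[
    [15,[0,0,-30],0],
    [15,[-8,46,0],0],
    [15,[-8,46,0],0],
    [15,[-8,46,0],0],
    [15,[-12,46,0],0],
  ],
)

```text
t: 15.85
tool_pos: [0.4913, -0.1982, 0.3773]
orientation: [-3.12, -0.371, -0.0]
force: [0.1, 0.4, -3.1]
opening: 0.0307
```

Request:
apply_moves(
  deltas=[
    [15,[-12,46,0],0],
    [15,[-12,46,0],0],
    [15,[0,0,0],0],
    [15,[0,0,30],0],
    [15,[0,0,0],0],
  ],
)

```text
t: 16.48
tool_pos: [0.4884, -0.2906, 0.3444]
orientation: [-3.115, -0.37, 0.007]
force: [-0.3, -0.2, -3.2]
opening: 0.031
```

```bash
python3 - <<'E'
from h import *
from scipy.spatial.transform import Rotation as Ro
s=robot.read_state(); R=Ro.from_rotvec(s["orientation"]).as_matrix()
print(s["t"],s["tool_pos"],R.round(4),s["force"])
print(1e3*(R.T@(np.array([.4888,-.2919,.2407])-s["tool_pos"])))
E
```

```text
16.475 [ 0.48835156 -0.29061815  0.34440053] [[ 0.9722  0.2343 -0.0048]
 [ 0.2343 -0.9722  0.0038]
 [-0.0037 -0.0048 -1.    ]] [-0.3418803  -0.15802604 -3.23553502]
[  0.52241904   1.85287207 103.69155581]
```

Request:
apply_moves(
  deltas=[
    [15,[0,0,35],0],
    [15,[0,0,35],0],
    [15,[0,0,20],0],
    [15,[0,0,8],0],
    [15,[0,0,0],0],
  ],
)

```text
t: 17.1
tool_pos: [0.4891, -0.2919, 0.2501]
orientation: [3.12, 0.37, 0.0]
force: [0.2, -0.6, -2.7]
opening: 0.0306
```

Request:
apply_moves(
  deltas=[
    [15,[0,0,1],0],
    [15,[0,0,1],0],
    [15,[0,0,1],0],
    [15,[0,0,0],0],
  ],
)

```text
t: 17.6
tool_pos: [0.4887, -0.2919, 0.2466]
orientation: [3.12, 0.369, 0.0]
force: [-0.1, 0.6, -3.1]
opening: 0.031
```

Request:
apply_moves(
  deltas=[
    [15,[0,0,2],0],
    [15,[0,0,2],0],
    [15,[0,0,1],0],
    [15,[0,0,0],0],
  ],
)

```text
t: 18.1
tool_pos: [0.4887, -0.2919, 0.2413]
orientation: [-3.12, -0.37, 0.0]
force: [-0.3, 0.2, -2.3]
opening: 0.0307
```

Request:
apply_moves(
  deltas=[
    [15,[0,0,0.5],0],
    [15,[0,0,0.5],0],
    [15,[0,0,0],0],
  ],
)

```text
t: 18.48
tool_pos: [0.4888, -0.292, 0.2408]
orientation: [3.12, 0.369, 0.0]
force: [-0.3, 0.9, -1.4]
opening: 0.0311
```

Tool touching the bench. I'll open the gripper and rise.

Request:
apply_moves(
  deltas=[
    [15,[0,0,0.5],0],
    [45,[0,0,0],0],
    [70,[0,0,0],0],
    [93,[0,0,0],0],
    [93,[0,0,0],0],
  ],
)

```text
t: 19.1
tool_pos: [0.4887, -0.2919, 0.24]
orientation: [3.12, 0.37, 0.0]
force: [-0.7, 0.4, 0.3]
opening: 0.0663
```

Request:
apply_moves(
  deltas=[
    [93,[0,0,0],0],
    [93,[0,0,0],0],
    [93,[0,0,0],0],
    [93,[0,0,0],0],
  ],
)

```text
t: 19.6
tool_pos: [0.4888, -0.2919, 0.2401]
orientation: [3.12, 0.37, 0.0]
force: [-0.0, 0.1, -0.3]
opening: 0.093
```

Request:
apply_moves(
  deltas=[
    [93,[0,0,-15],0],
    [93,[0,0,-40],0],
    [93,[0,0,-40],0],
    [93,[0,0,-50],0],
    [93,[0,0,0],0],
  ],
)

```text
t: 20.23
tool_pos: [0.4898, -0.2927, 0.3921]
orientation: [3.113, 0.369, 0.012]
force: [-0.5, -0.4, -0.3]
opening: 0.0931
```

```bash
python3 - <<'E'
from h import *
s=robot.read_state(); print(s["t"],s["tool_pos"],s["force"],s["opening"])
a=viewer.read_camera("scene"); b=viewer.read_camera("side")
cv2.imwrite("pics/f.png",np.hstack([cv2.resize(a[120:300,190:350],(400,450)),cv2.resize(b[110:300,200:360],(400,450))]))
E
```

```text
20.225 [ 0.48984944 -0.29268935  0.39209042] [-0.50043352 -0.44137123 -0.29292268] 0.0931491045592053
```

View pics/f.png

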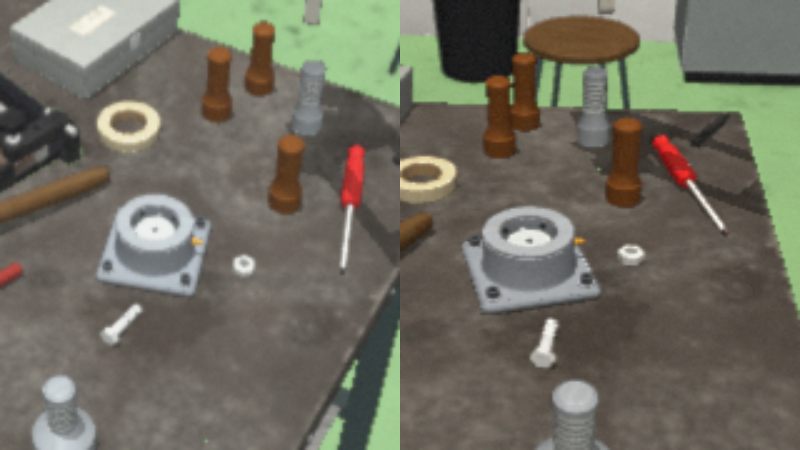

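The tool stands upright at its original spot, the cover is sunk in the bore, and the bystanders have not moved.

```bash
python3 -c "
from plant import order
print(order.close_job())"
```

```text
the job is handed in; nothing more can be done
None
```

I pressed the cover home with the small seating tool, stood the tool upright back at its starting spot, and handed the job in at about 20 s of the 45 s allowed. No verdict was reported.

- **Clips:** the push rose to about 8 N on the way down, then dropped back to zero as the cover clicked through.
- **Seat:** I felt the rigid seat with the cover's top about 14 mm under the rim. I bedded the cover there with a steady push of about 22 N for over 0.5 s. The readings taken after each move never went above that.
- **Last pictures:** the cover lies deep and looks level in the bore, and the tool stands upright with the gripper clear of it. The large tool, tape, bolt, nut and brown look-alikes look unmoved. The clips' spread could only be judged by eye and by the force drop.
- **Disagreement:** the fixed cameras and the wrist camera differed by 5–12 mm when measuring positions. I used the wrist camera up close. I then confirmed in both fixed views that the nose was centred over the cover before pressing.

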